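Pin and lock the guide-rail bar of a carton conveyor

TASK

Take the linchpin (the one pin with a wire ring) out of the pin rack and push it down fully home into the cross hole of the guide-rail stand's square bar, with its open ring pointing out past the free end of the bar. Then swing the sprung ring down over the end of the bar until it snaps shut around the bar and below the pin's tip, and let go. Feel for the hole gently, never pressing on the stand with more than 40 N, leave the other two pins in the rack, and leave the cartons, wrench and tape roll where they are.

Things in the scene. Friction and masses are not known exactly. Their poses are not given: they have to be found in the camera images.
- linchpin_grip (a point): Linchpin (about 0.2 kg), the one pin with a wire ring: grasp centre of its upright black head, 24 mm (x) x 16 mm (y, grasp across it), from 26 mm below to 12 mm above this point. Pin's z up, shaft down, open ring points along its -x, level, 31 mm below this point. Starts upright in a rack hole, collar on the rack's top, yaw within 0.5 rad of the rack's.
- linchpin_seat (a point): Centre of the underside of the linchpin's round collar (26 mm dia, 5 mm thick), 42 mm below linchpin_grip; same axes. Below it the steel shaft: 10 mm dia, 44 mm long, the last 6 mm tapered to a blunt 7.2 mm dia tip. Fully home, the collar rests on the bar's top.
- ring (a joint): Angle of the linchpin's ring about its hinge, which runs along the pin's y, 11 mm above linchpin_seat: 0 = open, level, pointing along the pin's -x; 1.57 = shut, hanging down around the shaft's tip. Over-centre spring: up to about 0.6 rad it resists with some 3 N at the outer bar, then snaps to 1.57 by itself and stays.
- ring_bar (a point): Middle of the ring's outer bar, 62 mm from the hinge axis. The ring is a U of 5 mm wire: side arms 48 mm apart (centres), outer bar along the pin's y.
- stand: Guide-rail stand, bolted down; origin on the table, under the outlet face of its black sleeve (52 mm square, local x 0 to 70 mm, top 131 mm up). A steel bar, 30 x 30 mm, sticks out level along the stand's -x (roughly to the robot): top 120 mm, underside 90 mm above the table. Behind the sleeve a rail 180 mm wide, lower than the sleeve.
- hole_mark (a point): On the bar's top face, middle line, 33 mm out from the sleeve (axes as the stand): where the bar's vertical through hole (11.5 mm dia) would be with the bar pushed fully in. The bar is clamped 5 to 29 mm further out than that, so the real hole lies 5 to 29 mm from this point along the stand's -x: see or feel for it. The bar ends 25 mm beyond the real hole. It does not slide.
- rack: Aluminium pin rack, fixed, 60 mm (x) x 230 mm (y) x 60 mm high; origin under its middle. Three holes 80 mm apart along its y hold the three pins in any order.
- plain_pin_a_grip (a point): A plain pin in the rack, like the linchpin but without ring; this point is the centre of its black head, 35 mm above the rack's top.
- plain_pin_b_grip (a point): The other plain pin, same.
- carton_a_mid (a point): Centre of a small standing carton, 35 x 50 x 90 mm high.
- carton_b_mid (a point): Centre of another such carton.
- wrench_grip (a point): Handle of a steel wrench lying on the table.
- tape_mid (a point): Centre of an empty cardboard tape core, 90 mm dia, 25 mm high, lying flat.
Mind the look-alikes: they are no part of the job. There is more than one size of the part that bears linchpin_grip; the job needs the middle-sized.

How it is judged (in metres and radians):
On the way, in this order (a step that is already met when the one before it is completed fails the run):
1. the linchpin is fully home in the bar's hole, upright, with its ring still open (x of linchpin_seat in the frame of hole_mark between -0.033 and -0.001 m and y of linchpin_seat in the frame of hole_mark between -0.004 and 0.004 m and z of linchpin_seat in the frame of hole_mark below 0.003 m and angle between linchpin_seat's own z axis and vertical below 0.1 rad and value of joint ring below 0.5 rad), for 0.2 s.
2. the ring has been swung shut over the bar's end, the pin still home (value of joint ring above 1.4 rad and z of linchpin_seat in the frame of hole_mark below 0.004 m), for 0.2 s.
At the end, for the whole second after the job is handed in: The linchpin stands in the bar's cross hole (1 to 33 mm out from the mark along the bar, within 4 mm across), its collar down on the bar within 4 mm, tilted less than 0.1 rad, and its ring is shut (joint above 1.4 rad) and still (all of step 2 and x of linchpin_seat in the frame of hole_mark between -0.033 and -0.001 m and y of linchpin_seat in the frame of hole_mark between -0.004 and 0.004 m and angle between linchpin_seat's own z axis and vertical below 0.1 rad and velocity of joint ring between -0.2 and 0.2 rad/s); the robot touches nothing.
It fails at once if the pin, or the robot, pressed on the stand with more than 40 N (contact force between stand and anything else above 40 N).
It fails at once if a plain pin taken from or knocked about in the rack (distance of any of plain_pin_a_grip, plain_pin_b_grip from where it was at the start of the episode above 0.015 m).
It fails at once if a carton, the wrench or the tape roll moved by more than 30 mm (distance of any of carton_a_mid, carton_b_mid, wrench_grip, tape_mid from where it was at the start of the episode above 0.03 m).
It also fails if it takes over 72 s, if anything falls off the work surface, if the arm or the gripper's body presses on something with over 40 N, if the wrist force passes 120 N, or if a joint passes its speed limit or range.

ROBOT

A 6-joint arm with a two-finger parallel gripper is mounted at the origin on the work surface. World frame = base frame: x ahead of the robot, y to its left, z up, the work surface at z = 0. Lengths are in m, angles in degrees, forces in N, time in s.
With the tool pointing down it reaches from about 0.3 to 0.75 m from the base axis. Payload 8.5 kg.
Tool frame: the origin (TCP) lies at the very end of the fingers, on their centre line; the grasp point (between the pads) lies 19 mm behind it (env.pinch_z is the distance from the TCP to the grasp point, in m); z points along the fingers, y is the line along which they close (so a half turn about z gives the same grasp; the last joint's range is limited). The gripper opens to 85 mm and grips with 20 to 120 N. Pads are 22 mm wide; open, the fingers measure 114 mm over their backs; the gripper's body (76 mm by 85 mm) begins 54 mm behind the grasp point. The pads swing forward as they close: fully open they stand 13 mm farther back than shut.
Start: joints at [-84.93, 21.807, 74.336, -0, 83.858, -12.336], TCP at [0.165, -0.525, 0.231] pointing down, gripper open.
Joint ranges: [-178.18, 178.18], [-50.72, 133.34], [12.68, 142.11], [-81.47, 261.47], [9.98, 163.14], [-165.26, 165.26]. Speed limits (degrees/s): [136.94, 136.94, 180, 180, 180, 180].

INTERFACE

Orientations are given as a 3x3 rotation matrix whose columns are the frame's x, y, z axes.
In Python, from rig import env, viewer gives the robot as it stands.
- The arm moves only by the tool drive_tool, never from a script. Its argument "series" is a list of rows, each a list of 3 entries, a list of its own where there are three numbers: the shift along the tool's x, y, z in m, then the turn about the tool's z in degrees, then the finger opening in m, from 0 to 0.0854. A call has 1 to 20 rows; each row is the pose to reach, as a shift and turn from the pose commanded when the call began, along the tool's axes at that moment; what a row does not reach only later rows make up. A row lasts 1/10 s, in which the tool goes at most 50 mm and 8.59 degrees, less where a joint would pass 70% of its speed; a pose out of reach is approached as far as the arm can. A call with a gripper value outside its range is refused whole. The fingers move at their own pace and stop on an object; "newtons" is the grip in N (left out, the last holds). Time passes only in rows, so rows that repeat a pose let the fingers close. It gives the time, the measured TCP pose, the force, the opening and the grip force at its end, in the units of the state.
- env.observe(): the state, without advancing time (a new reading comes with each control period).
- viewer.get_image(name): name is "scene" or "top"; returns a dict with "img" (420x560x3 uint8, red, green, blue), "depth" (420x560 float32, m along the optical axis (not along the pixel's ray), 0 where there is no reading), "camera_matrix" (3x3 intrinsics, pixels), "rvec" (rotation vector, rad) and "tvec" (3), from world to camera coordinates, as OpenCV has them. Camera axes: x right, y down, z forward; pixel columns grow to the right and rows downward; lengths in m; the calibration is good to about 2 mm. A picture is of the moment at which its call begins.
- env.close_job(): hands the job in; it is judged then, once.
The state is a dict: "time_s": time; "q": joint angles; "qvel": joint speeds; "joint_efforts": joint torques, N m; "position": TCP position; "tool_rot": TCP orientation; "ft_force": force on the tool from outside, world axes, zero at the start; "wrist_torque": the same for the moment, N m; "grip_width": finger opening in m; "gripper_force": force on a finger pad.
Only numpy, scipy, OpenCV 4.12 (cv2) and the standard library are available. Lean on these libraries where they do the work, as an engineer would, in place of code of your own. Each camera call takes 0.05 s, during which the arm holds its last target. There are 200 camera calls.

## Working session

There is one attempt and no reset: what is moved stays moved. The work goes in short steps, Python scripts to look and compute and a tool call to move; the robot and the scene stay as the last step left them, time stands still between calls to the robot, and variables do not carry over. Pictures are saved under pics/ and viewed, at most 10 in all, crops included, and the job is handed in when it is done.

Besides the shell and the picture viewer there is one more tool, called after "Request:" as name([rows], argument=value, ...), one row to a line, values as JSON. drive_tool: Moves the arm, as the interface text tells. Its arguments: {"type":"object","properties":{"series":{"type":"array"},"newtons":{"type":"number"}},"required":["series"]}

```bash
ls; mkdir -p pics; cat > h.py <<'E'
import numpy as np, cv2
from rig import env, viewer
def shot(n):
    d=viewer.get_image(n); np.savez('pics/%s.npz'%n,**{k:np.array(v) for k,v in d.items()}); return d
def pts(d):
    K=np.array(d["camera_matrix"]);R=cv2.Rodrigues(np.array(d["rvec"],float).reshape(3))[0];t=np.array(d["tvec"],float).reshape(3)
    z=np.array(d["depth"]);v,u=np.mgrid[:z.shape[0],:z.shape[1]]
    c=np.stack([(u-K[0,2])/K[0,0]*z,(v-K[1,2])/K[1,1]*z,z],-1)
    return (c-t)@R
def save(d,n,crop=None,s=1):
    im=np.array(d["img"])[:,:,::-1]
    if crop: x0,y0,x1,y1=crop; im=im[y0:y1,x0:x1]
    cv2.imwrite('pics/'+n,cv2.resize(im,None,fx=s,fy=s,interpolation=cv2.INTER_CUBIC))
E
python3 - <<'E'
from h import *
a=shot('scene');b=shot('top');save(a,'s1.png',s=1.4);save(b,'t1.png',s=1.4)
print(env.observe())
for d in(a,b):
    R=cv2.Rodrigues(np.array(d["rvec"],float).reshape(3))[0];print(-R.T@np.array(d["tvec"]).reshape(3),R[2],np.array(d["camera_matrix"])[0,0])
E
```

```text
pics
{'time_s': 0.1, 'q': array([-8.49302120e+01,  2.18393977e+01,  7.43775523e+01, -2.36727843e-04,
        8.38562189e+01, -1.23355550e+01]), 'qvel': array([ 0.01455155, -0.06610225, -0.10651787, -0.00767491,  0.05180911,
       -0.0318579 ]), 'joint_efforts': array([ 4.24826809e-03, -4.49217618e+01, -2.31652468e+01, -1.98890189e-04,
        3.68019551e-03, -1.21681417e-06]), 'position': array([ 0.16449862, -0.52457405,  0.23076908]), 'tool_rot': array([[ 9.54212321e-01,  2.99130128e-01, -1.16942642e-04],
       [ 2.99130030e-01, -9.54211511e-01,  1.27168006e-03],
       [ 2.68809805e-04, -1.24843384e-03, -9.99999185e-01]]), 'ft_force': array([ 0.46469768,  0.73114195, -0.07388623]), 'wrist_torque': array([-0.00144901,  0.01964263, -0.05116276]), 'gripper_force': 0.0, 'grip_width': 0.08553738005580692}
[1.03875521 0.61594305 0.69071697] [-0.49959588 -0.62297622 -0.60191742] 392.6113592391007
[ 0.49082006 -0.00178216  1.26151166] [ 0.04720625 -0.00284234 -0.99888112] 437.02579040626466
```

View pics/s1.png

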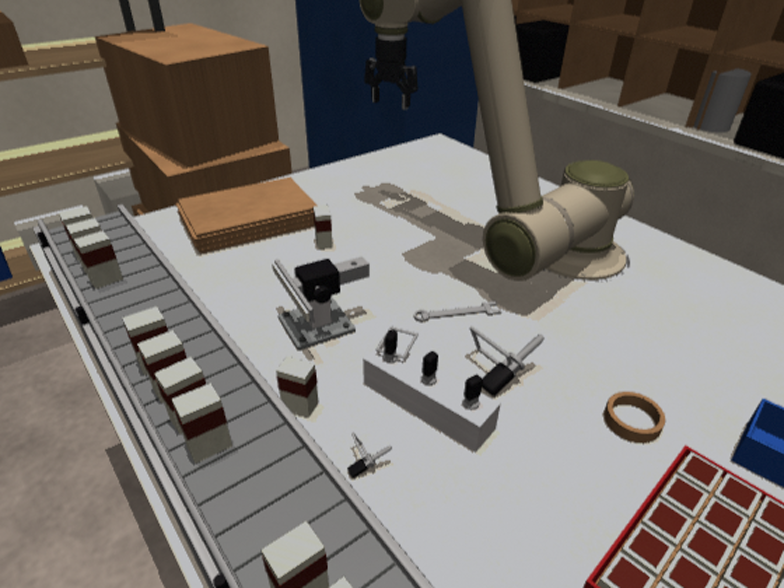

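View pics/t1.png

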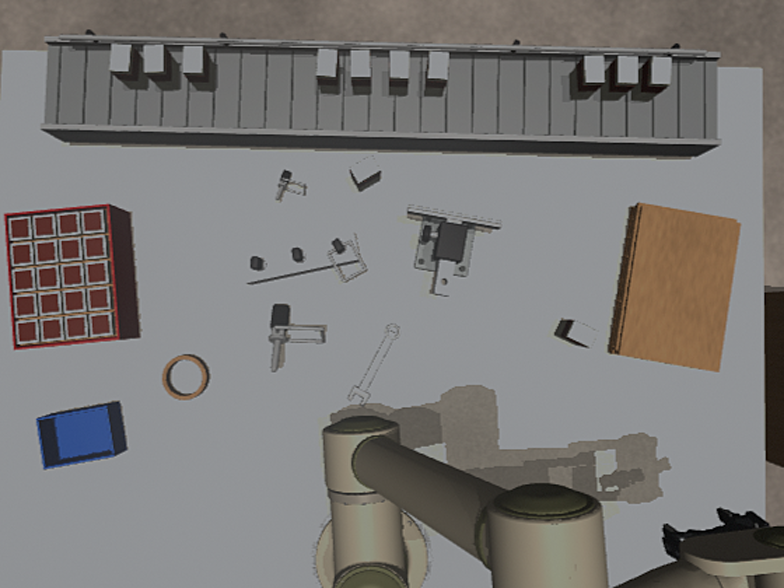

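The linchpin stands in the rack end nearest the stand: scene (390,343), top (338,245) displayed. The bar runs from the sleeve at (450,240) to about (440,295) in the top view, with a hole near (445,283). Larger and smaller linchpins lie on the table. I'll zoom in.

```bash
python3 - <<'E'
from h import *
b=dict(np.load('pics/top.npz'));a=dict(np.load('pics/scene.npz'))
save(b,'t2.png',(160,130,370,230),3.8);
save(a,'s2.png',(180,170,400,330),3.6)
np.set_printoptions(precision=4,suppress=True)
P=pts(b)
m=(P[...,2]>.114)&(P[...,2]<.125); v,u=np.nonzero(m); k=(u>285)&(u<345)&(v>160)&(v<225)
p=P[v[k],u[k]];print(len(p),p.min(0),p.max(0),np.median(p,0)); np.save('pics/bar.npy',p)
for v in range(176,216,3): print(v,[(u,*np.round(P[v,u]*1000)) for u in range(306,330,4)])
# heads
for (u0,v0) in((184,188),(212,182),(241,175)):
    q=P[v0-8:v0+9,u0-8:u0+9].reshape(-1,3);q=q[q[:,2]>.09];print(len(q),q.mean(0),q.min(0),q.max(0))
E
```

```text
340 [ 0.5277 -0.1556  0.114 ] [ 0.6592 -0.0841  0.125 ] [ 0.5696 -0.1225  0.1205]
176 [(306, np.float64(630.0), np.float64(-104.0), np.float64(14.0)), (310, np.float64(631.0), np.float64(-115.0), np.float64(10.0)), (314, np.float64(618.0), np.float64(-115.0), np.float64(131.0)), (318, np.float64(618.0), np.float64(-125.0), np.float64(131.0)), (322, np.float64(618.0), np.float64(-136.0), np.float64(132.0)), (326, np.float64(618.0), np.float64(-145.0), np.float64(136.0))]
179 [(306, np.float64(622.0), np.float64(-104.0), np.float64(14.0)), (310, np.float64(614.0), np.float64(-108.0), np.float64(94.0)), (314, np.float64(610.0), np.float64(-115.0), np.float64(130.0)), (318, np.float64(610.0), np.float64(-125.0), np.float64(132.0)), (322, np.float64(610.0), np.float64(-136.0), np.float64(133.0)), (326, np.float64(610.0), np.float64(-146.0), np.float64(135.0))]
182 [(306, np.float64(613.0), np.float64(-104.0), np.float64(14.0)), (310, np.float64(604.0), np.float64(-107.0), np.float64(111.0)), (314, np.float64(602.0), np.float64(-115.0), np.float64(132.0)), (318, np.float64(603.0), np.float
[... 3972 characters left out ...]
4(-153.0), np.float64(1.0)), (326, np.float64(529.0), np.float64(-164.0), np.float64(0.0))]
215 [(306, np.float64(519.0), np.float64(-107.0), np.float64(1.0)), (310, np.float64(519.0), np.float64(-119.0), np.float64(-2.0)), (314, np.float64(520.0), np.float64(-130.0), np.float64(-1.0)), (318, np.float64(520.0), np.float64(-142.0), np.float64(-2.0)), (322, np.float64(520.0), np.float64(-153.0), np.float64(-2.0)), (326, np.float64(520.0), np.float64(-164.0), np.float64(5.0))]
71 [0.5814 0.2297 0.1105] [0.5703 0.2221 0.0925] [0.5937 0.2388 0.1185]
64 [0.5979 0.1499 0.1297] [ 0.4908 -0.0018  0.0903] [0.6112 0.1604 1.2615]
58 [0.6155 0.0739 0.1329] [ 0.4908 -0.0018  0.094 ] [0.6287 0.0866 1.2615]
```

View pics/t2.png

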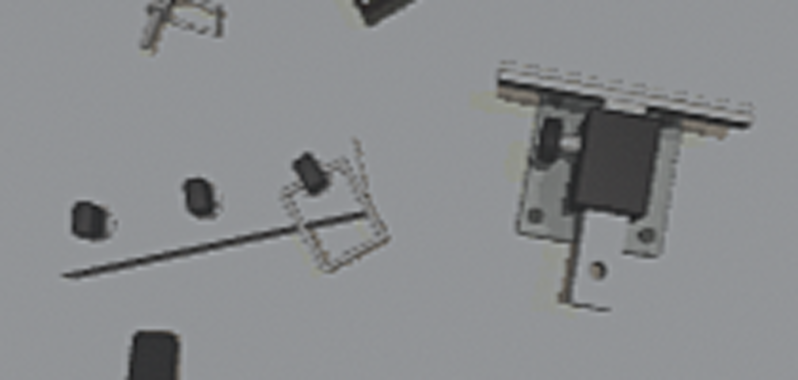

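View pics/s2.png

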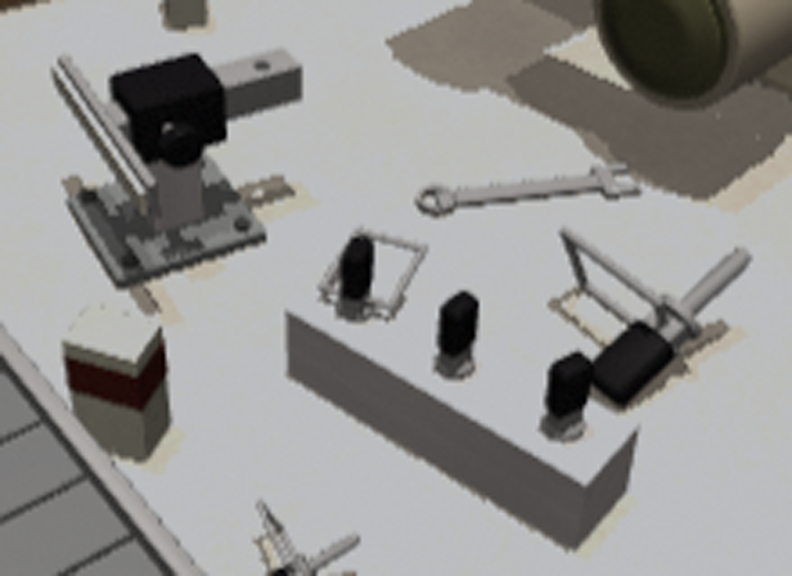

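The crops show the hole at (598,270) in t2 and (262,65) in s2. The linchpin head is at (312,173) in t2, and the ring's outer bar corners are near (388,238) and (328,270).

```bash
cat >> h.py <<'E'
def ray(d,uv,z):
    K=np.array(d["camera_matrix"]);R=cv2.Rodrigues(np.array(d["rvec"],float).reshape(3))[0];t=np.array(d["tvec"],float).reshape(3)
    c=-R.T@t; r=R.T@np.linalg.inv(K)@np.array([uv[0],uv[1],1]); return c+r*(z-c[2])/r[2]
E
python3 - <<'E'
from h import *
np.set_printoptions(precision=4,suppress=True)
b=dict(np.load('pics/top.npz'));a=dict(np.load('pics/scene.npz'))
T=lambda x,y:((x+.5)/3.8-.5+160,(y+.5)/3.8-.5+130); S=lambda x,y:((x+.5)/3.6-.5+180,(y+.5)/3.6-.5+170)
print('hole',ray(b,T(598,270),.12),ray(a,S(262,65),.12))
A,B=ray(b,T(388,238),.071),ray(b,T(328,270),.071);print('ring',A,B,np.linalg.norm(A-B),(A+B)/2)
P=pts(b); 
q=P[167:184,233:251].reshape(-1,3);q=q[(q[:,2]>.105)&(q[:,2]<.13)];print('head',len(q),np.median(q,0),q.mean(0),(q.min(0)+q.max(0))/2)
PA=pts(a);f=PA.reshape(-1,3);k=(f[:,2]>.085)&(f[:,2]<.125)&(np.hypot(f[:,0]-.615,f[:,1]-.075)<.03);f=f[k];print('headA',len(f),f.mean(0),f.min(0),f.max(0))
np.save('pics/headA.npy',f)
# dark-pixel head in top: minAreaRect
g=b['img'].max(2)[165:186,230:255]; vv,uu=np.nonzero(g<70); w=np.array([ray(b,(u+230,v+165),.110)[:2] for u,v in zip(uu,vv)],np.float32)
print('headrect',cv2.minAreaRect(w*1000))
# bar from depth
p=np.load('pics/bar.npy');k=(p[:,0]<.59)&(p[:,1]<-.1);r=cv2.minAreaRect((p[k][:,:2]*1000).astype(np.float32));print('bar',r)
for v in range(190,209,2):
    u=np.nonzero(np.abs(P[v,295:340,2]-.12)<.012)[0]+295; print(v,P[v,u[0],:2],P[v,u[-1],:2])
s=PA.reshape(-1,3);k=(abs(s[:,2]-.12)<.004)&(abs(s[:,0]-.56)<.04)&(abs(s[:,1]+.127)<.03);print('barA',k.sum(),cv2.minAreaRect((s[k][:,:2]*1000).astype(np.float32)))
E
```

```text
hole [ 0.5544 -0.1249  0.12  ] [ 0.5546 -0.1234  0.12  ]
ring [0.5768 0.0211 0.071 ] [0.5528 0.0636 0.071 ] 0.048812487280752985 [0.5648 0.0424 0.071 ]
head 53 [0.618  0.0758 0.1146] [0.6184 0.0755 0.1142] [0.6181 0.076  0.114 ]
headA 122 [0.6228 0.0828 0.1034] [0.6072 0.0684 0.0855] [0.6333 0.0906 0.1162]
headrect ((617.1961059570312, 76.20549774169922), (24.420475006103516, 16.83978271484375), 46.23202896118164)
bar ((559.852783203125, -125.90585327148438), (29.81820297241211, 61.38172912597656), 80.98056030273438)
190 [ 0.5828 -0.1147] [ 0.583  -0.1429]
192 [ 0.5771 -0.1142] [ 0.5778 -0.1432]
194 [ 0.5717 -0.1141] [ 0.5724 -0.143 ]
196 [ 0.5666 -0.1119] [ 0.5669 -0.1401]
198 [ 0.5611 -0.1117] [ 0.5617 -0.1403]
200 [ 0.5561 -0.112 ] [ 0.5564 -0.1402]
202 [ 0.5507 -0.1094] [ 0.5513 -0.138 ]
204 [ 0.5452 -0.1091] [ 0.546  -0.1381]
206 [ 0.5401 -0.1094] [ 0.5405 -0.1374]
208 [ 0.535  -0.1072] [ 0.5354 -0.1353]
barA 165 ((561.461181640625, -123.75645446777344), (34.09775161743164, 62.15366744995117), 80.7090072631836)
```

Request:
drive_tool([
  [[0.612, -0.437, 0], -13.6, 0.05],
  [[0.612, -0.437, 0], -13.6, 0.05],
  [[0.612, -0.437, 0], -13.6, 0.05],
  [[0.612, -0.437, 0], -13.6, 0.05],
  [[0.612, -0.437, 0], -13.6, 0.05],
  [[0.612, -0.437, 0], -13.6, 0.05],
  [[0.612, -0.437, 0], -13.6, 0.05],
  [[0.612, -0.437, 0], -13.6, 0.05],
  [[0.612, -0.437, 0], -13.6, 0.05],
  [[0.612, -0.437, 0], -13.6, 0.05],
  [[0.612, -0.437, 0], -13.6, 0.05],
  [[0.612, -0.437, 0], -13.6, 0.05],
  [[0.612, -0.437, 0], -13.6, 0.05],
  [[0.612, -0.437, 0], -13.6, 0.05],
  [[0.612, -0.437, 0], -13.6, 0.05],
  [[0.612, -0.437, 0], -13.6, 0.05],
  [[0.612, -0.437, 0], -13.6, 0.05],
  [[0.612, -0.437, 0], -13.6, 0.05],
  [[0.612, -0.437, 0], -13.6, 0.05],
], newtons=40)

```text
time_s: 2.0
position: [0.6173, 0.0741, 0.2316]
tool_rot: [[0.858, 0.514, -0.0], [0.514, -0.858, -0.0], [-0.0, 0.0, -1.0]]
ft_force: [-0.4, -0.1, -0.3]
grip_width: 0.0503
gripper_force: 0.0
```

Request:
drive_tool([
  [[0.001, -0.001, 0.05], 0, 0.05],
  [[0.001, -0.001, 0.09], 0, 0.05],
  [[0.001, -0.001, 0.12], 0, 0.05],
  [[0.001, -0.001, 0.148], 0, 0.05],
  [[0.001, -0.001, 0.148], 0, 0.05],
  [[0.001, -0.001, 0.148], 0, 0.05],
  [[0.001, -0.001, 0.148], 0, 0.025],
  [[0.001, -0.001, 0.148], 0, 0.02],
  [[0.001, -0.001, 0.148], 0, 0.012],
  [[0.001, -0.001, 0.148], 0, 0.008],
  [[0.001, -0.001, 0.148], 0, 0.008],
  [[0.001, -0.001, 0.148], 0, 0.008],
  [[0.001, -0.001, 0.148], 0, 0.008],
], newtons=60)

```text
time_s: 3.3
position: [0.6188, 0.0765, 0.085]
tool_rot: [[0.857, 0.515, 0.003], [0.515, -0.857, -0.001], [0.002, 0.002, -1.0]]
ft_force: [-0.4, -1.1, 8.3]
grip_width: 0.0152
gripper_force: 58.9
```

Request:
drive_tool([
  [[0, 0, -0.01], 0, 0.008],
  [[0, 0, -0.03], 0, 0.008],
  [[0, 0, -0.06], 0, 0.008],
  [[0, 0, -0.09], 0, 0.008],
  [[0, 0, -0.12], 0, 0.008],
  [[0, 0, -0.14], 0, 0.008],
  [[0, 0, -0.14], 0, 0.008],
  [[0, 0, -0.14], 0, 0.008],
])

```text
time_s: 4.1
position: [0.6177, 0.0767, 0.2227]
tool_rot: [[0.857, 0.515, -0.001], [0.515, -0.857, 0.0], [-0.001, -0.001, -1.0]]
ft_force: [0.9, 0.3, -1.8]
grip_width: 0.0148
gripper_force: 59.2
```

```bash
python3 - <<'E'
from h import *
b=shot('scene');o=env.observe();print(o['position'],o['tool_rot'],o['ft_force'])
save(b,'s3.png',(180,110,400,270),3.6)
E
```

```text
[0.61751283 0.07672729 0.2219769 ] [[ 8.57067174e-01  5.15199025e-01 -2.41328167e-03]
 [ 5.15200858e-01 -8.57069454e-01  1.63837944e-04]
 [-1.98394085e-03 -1.38374491e-03 -9.99997075e-01]] [ 1.43472557 -0.19616742 -1.89204395]
```

View pics/s3.png

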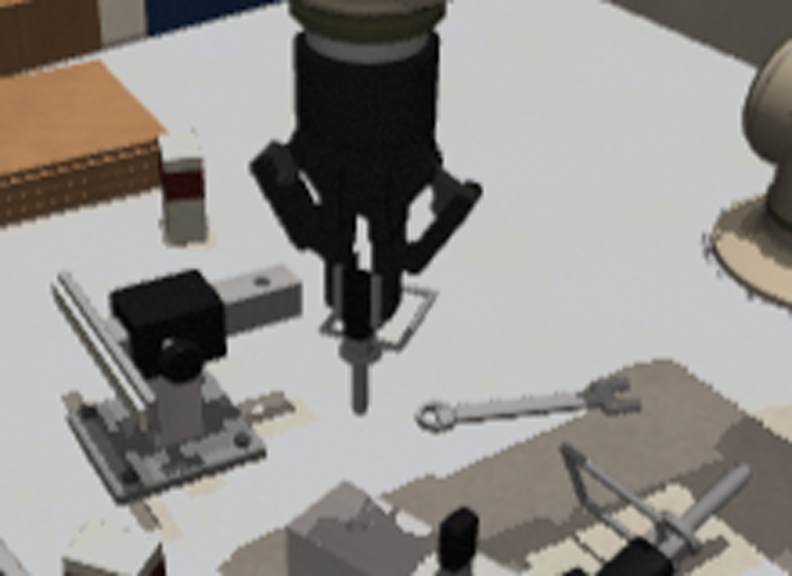

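Pin is held upright with the ring open; shaft tip at (360,412) in the crop. Next I'll measure its offset from the TCP.

```bash
python3 - <<'E'
from h import *
np.set_printoptions(precision=4,suppress=True)
a=dict(np.load('pics/scene.npz'));R=cv2.Rodrigues(a['rvec'].astype(float).reshape(3))[0];c=-R.T@a['tvec'].reshape(3)
print('tip',ray(a,(279.6,223.6),.153))
P=pts(a)[205:226,270:290].reshape(-1,3);k=(P[:,2]>.155)&(P[:,2]<.185)&(np.hypot(P[:,0]-.6175,P[:,1]-.0767)<.03);p=P[k]
h=(c-[.6175,.0767,.17])[:2];h/=np.linalg.norm(h);print(k.sum(),np.median(p,0),np.median(p,0)[:2]-h*.0042)
# silhouettes: shaft centre column
g=a['img'].max(2).astype(int)
for v in range(208,225,2): print(v,g[v,270:290])
E
```

```text
tip [0.6165 0.0759 0.153 ]
37 [0.6217 0.0819 0.1697] [0.6191 0.0786]
208 [200 199 199 199 115  74  70  68  69  63  63  63  59  70  71  74 167 196
 199 199]
210 [199 199 199 200 199 164 118  82  70  71  71  72  79  92 130 171 197 199
 199 199]
212 [199 199 199 199 198 199 199 162  75  64  63  59 153 195 199 199 198 199
 199 198]
214 [199 200 200 199 199 199 199 163  76  64  65  58 154 198 202 202 201 199
 198 199]
216 [199 199 199 199 199 199 200 163  76  65  64  58 152 196 199 198 199 199
 200 199]
218 [198 199 199 201 199 199 199 163  79  66  65  58 144 195 199 199 200 199
 199 199]
220 [201 201 201 199 199 199 200 164  78  64  63  56 146 196 199 198 199 198
 200 198]
222 [201 202 201 201 200 201 200 162  77  64  63  55 164 196 199 199 199 198
 199 199]
224 [201 201 202 201 201 202 201 202 124  81  74 115 193 200 201 202 202 201
 202 199]
```

Request:
drive_tool([
  [[-0.03, 0.03, 0], 8, 0.008],
  [[-0.07, 0.06, 0], 16, 0.008],
  [[-0.11, 0.1, 0], 24, 0.008],
  [[-0.14, 0.125, 0], 32, 0.008],
  [[-0.1566, 0.139, 0], 40, 0.008],
  [[-0.1566, 0.139, 0], 40, 0.008],
  [[-0.1566, 0.139, 0], 40, 0.008],
  [[-0.1566, 0.139, 0], 40, 0.008],
  [[-0.1566, 0.139, 0.02], 40, 0.008],
  [[-0.1566, 0.139, 0.022], 40, 0.008],
  [[-0.1566, 0.139, 0.022], 40, 0.008],
  [[-0.1566, 0.139, 0.022], 40, 0.008],
  [[-0.1566, 0.139, 0.022], 40, 0.008],
])

```text
time_s: 5.45
position: [0.5558, -0.1231, 0.202]
tool_rot: [[0.988, -0.156, 0.001], [-0.156, -0.988, -0.0], [0.001, 0.0, -1.0]]
ft_force: [0.1, 0.4, -1.8]
grip_width: 0.0153
gripper_force: 59.2
```

```bash
python3 - <<'E'
from h import *
np.set_printoptions(precision=4,suppress=True)
b=shot('scene');o=env.observe();print(o['position'],o['tool_rot'],o['ft_force'])
save(b,'s4.png',(210,130,310,205),8)
E
```

```text
[ 0.5557 -0.1231  0.2019] [[ 0.9878 -0.156   0.0009]
 [-0.156  -0.9878 -0.0004]
 [ 0.001   0.0002 -1.    ]] [-0.4142  0.1944 -2.2085]
```

View pics/s4.png

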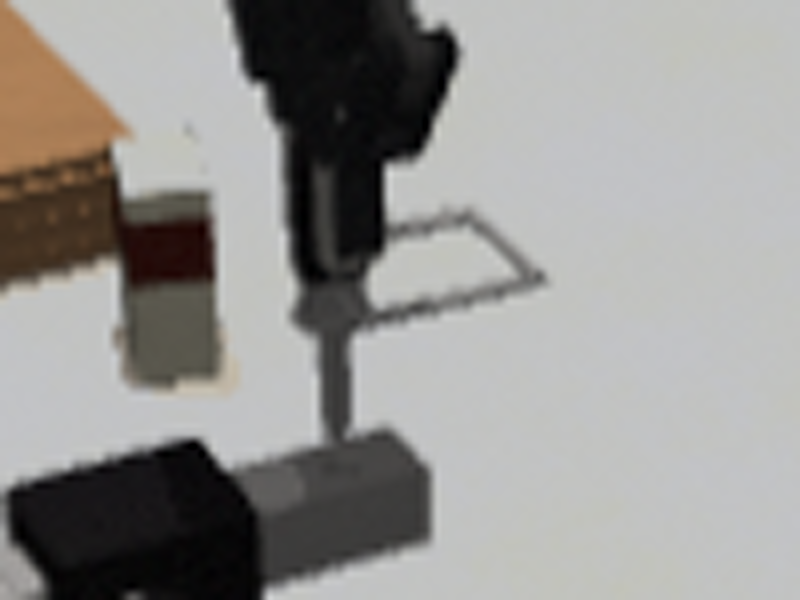

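The pin hangs above the bar: shaft at column ~338, hole at about (342,466). Compare by projection.

```bash
python3 - <<'E'
from h import *
np.set_printoptions(precision=3,suppress=True)
a=dict(np.load('pics/scene.npz'));pr=lambda a,p:cv2.projectPoints(np.array(p,float),a['rvec'].astype(float),a['tvec'].astype(float),a['camera_matrix'].astype(float),None)[0].reshape(-1,2)
x,y=.5557,-.1231
print(pr(a,[[x,y,.16],[x,y,.133],[x,y,.12],[x-.00988,y+.00156,.12],[x+.00156,y+.00988,.12]]))
g=a['img'].astype(int).sum(2)
for v in (173,176,179,181,183): print(v,g[v,244:260])
print()
for v in range(184,196): print(v,g[v,242:264])
E
```

```text
[[251.692 174.94 ]
 [251.997 183.743]
 [252.141 187.883]
 [255.535 186.95 ]
 [253.76  189.715]]
173 [580 581 582 582 581 475 224 188 175 345 566 583 583 583 584 582]
176 [583 581 584 585 583 511 234 184 178 238 562 585 585 583 583 579]
179 [585 585 584 582 583 580 258 185 177 243 562 588 580 583 584 585]
181 [583 584 583 585 582 585 263 184 179 246 561 586 581 582 582 581]
183 [583 581 584 584 582 585 395 209 176 337 511 526 490 421 413 515]

184 [581 582 581 583 581 584 583 584 400 250 184 379 349 344 226 207 205 332
 511 578 582 583]
185 [584 583 584 583 556 527 508 493 364 274 206 207 207 210 210 209 210 212
 333 508 579 584]
186 [587 541 535 499 422 346 282 216 208 204 209 214 214 210 208 210 209 210
 209 332 538 580]
187 [496 394 383 289 239 211 209 207 200 192 207 212 210 210 210 211 211 214
 212 211 411 527]
188 [276 273 275 275 275 219 211 212 185 174 188 192 187 206 212 213 211 212
 205 209 204 381]
189 [277 274 276 274 276 243 214 214 198 195 200 201 193 209 207 205 204 201
 192 192 185 275]
190 [281 278 279 280 278 281 218 211 208 210 211 207 204 199 198 193 189 183
 183 178 185 276]
191 [278 278 280 276 279 280 218 209 204 203 199 193 191 186 180 183 181 183
 183 180 184 275]
192 [275 279 277 275 262 248 204 193 191 186 180 184 183 182 184 186 181 182
 180 178 183 273]
193 [231 256 253 245 210 193 184 177 181 180 183 186 180 183 186 182 183 180
 184 182 186 271]
194 [160 208 199 180 179 180 182 183 184 180 181 184 178 179 182 180 178 181
 179 179 178 272]
195 [131 178 181 181 183 183 184 181 182 183 182 184 183 183 177 181 178 180
 178 178 184 272]
```

Request:
drive_tool([
  [[0, 0, 0.006], 0, 0.008],
  [[0, 0, 0.01], 0, 0.008],
  [[0, 0, 0.012], 0, 0.008],
  [[0, 0, 0.014], 0, 0.008],
  [[0, 0, 0.016], 0, 0.008],
  [[0, 0, 0.017], 0, 0.008],
  [[0, 0, 0.017], 0, 0.008],
  [[0, 0, 0.017], 0, 0.008],
])

```text
time_s: 6.3
position: [0.5554, -0.1232, 0.1843]
tool_rot: [[0.988, -0.156, -0.0], [-0.156, -0.988, 0.0], [-0.0, 0.0, -1.0]]
ft_force: [-1.4, -0.3, -2.4]
grip_width: 0.0152
gripper_force: 59.2
```

Request:
drive_tool([
  [[0, 0, 0.002], 0, 0.008],
  [[0, 0, 0.004], 0, 0.008],
  [[0, 0, 0.006], 0, 0.008],
  [[0, 0, 0.006], 0, 0.008],
  [[0, 0, 0.006], 0, 0.008],
])

```text
time_s: 6.8
position: [0.5552, -0.1232, 0.1779]
tool_rot: [[0.988, -0.156, -0.001], [-0.156, -0.988, 0.0], [-0.001, -0.0, -1.0]]
ft_force: [-3.1, -1.3, -2.2]
grip_width: 0.0147
gripper_force: 59.0
```

Request:
drive_tool([
  [[-0.0004, 0, 0.003], 0, 0.008],
  [[-0.0004, 0, 0.006], 0, 0.008],
  [[-0.0004, 0, 0.01], 0, 0.008],
  [[-0.0004, 0, 0.014], 0, 0.008],
  [[-0.0004, 0, 0.018], 0, 0.008],
  [[-0.0004, 0, 0.022], 0, 0.008],
  [[-0.0004, 0, 0.026], 0, 0.008],
  [[-0.0004, 0, 0.028], 0, 0.008],
  [[-0.0004, 0, 0.028], 0, 0.008],
])

```text
time_s: 7.7
position: [0.5549, -0.1231, 0.1496]
tool_rot: [[0.988, -0.156, -0.001], [-0.156, -0.988, 0.0], [-0.001, -0.0, -1.0]]
ft_force: [-3.9, -2.2, -3.6]
grip_width: 0.0152
gripper_force: 59.0
```

Request:
drive_tool([
  [[-0.0004, 0, 0.002], 0, 0.008],
  [[-0.0004, 0, 0.004], 0, 0.008],
  [[-0.0004, 0, 0.005], 0, 0.008],
  [[-0.0004, 0, 0.006], 0, 0.008],
  [[-0.0004, 0, 0.006], 0, 0.008],
])

```text
time_s: 8.2
position: [0.5548, -0.1231, 0.145]
tool_rot: [[0.988, -0.156, 0.001], [-0.156, -0.988, -0.0], [0.001, 0.0, -1.0]]
ft_force: [-6.1, -1.1, 5.9]
grip_width: 0.015
gripper_force: 60.3
```

Request:
drive_tool([
  [[-0.0005, 0, 0.001], 0, 0.008],
  [[-0.0005, 0, 0.002], 0, 0.008],
  [[-0.0005, 0, 0.002], 0, 0.008],
  [[-0.0005, 0, 0.002], 0, 0.008],
])

```text
time_s: 8.6
position: [0.5548, -0.1231, 0.1449]
tool_rot: [[0.988, -0.156, 0.003], [-0.156, -0.988, -0.001], [0.004, 0.001, -1.0]]
ft_force: [-8.6, -0.3, 19.3]
grip_width: 0.0152
gripper_force: 62.3
```

Request:
drive_tool([
  [[0, 0, -0.003], 0, 0.02],
  [[0, 0, -0.003], 0, 0.03],
  [[0, 0, -0.003], 0, 0.045],
  [[0, 0, -0.003], 0, 0.045],
  [[0, 0, -0.003], 0, 0.045],
  [[0, 0, -0.02], 0, 0.045],
  [[0, 0, -0.045], 0, 0.045],
  [[0, 0, -0.065], 0, 0.045],
  [[0, 0, -0.065], 0, 0.045],
  [[0, 0, -0.065], 0, 0.045],
])

```text
time_s: 9.6
position: [0.5541, -0.1229, 0.2068]
tool_rot: [[0.988, -0.156, -0.0], [-0.156, -0.988, 0.0], [-0.0, -0.0, -1.0]]
ft_force: [0.2, -0.4, -0.5]
grip_width: 0.045
gripper_force: 0.0
```

```bash
python3 - <<'E'
from h import *
b=shot('scene');o=env.observe();print(o['position'],o['ft_force'])
save(b,'s5.png',(190,110,320,210),6)
E
```

```text
[ 0.55384852 -0.12279627  0.20622417] [ 0.32691781 -0.4504087   0.14078367]
```

View pics/s5.png

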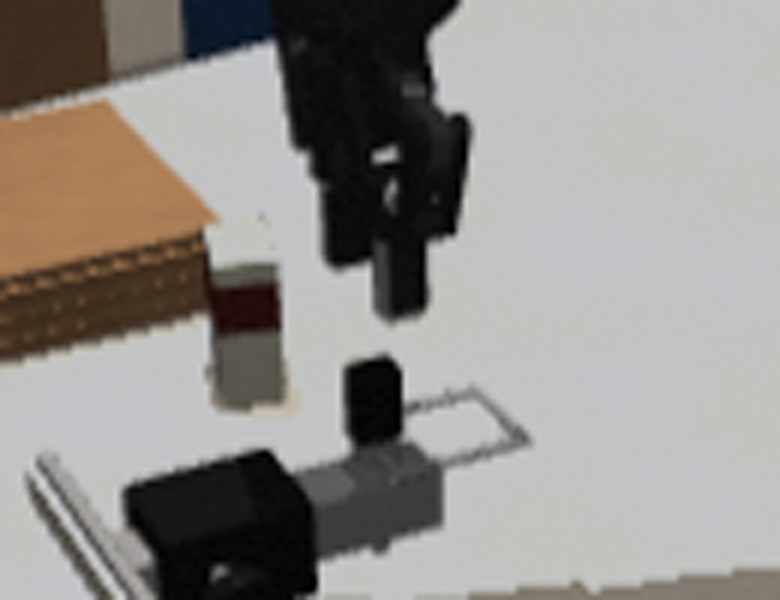

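The collar is seated, the tip shows below the bar at (381,548), and the ring is level with its outer bar near (505,415). Next I'll close the fingers and go over the outer bar.

Request:
drive_tool([
  [[-0.03, 0, 0], 0, 0.0],
  [[-0.059, 0, 0], 0, 0.0],
  [[-0.059, 0, 0], 0, 0.0],
  [[-0.059, 0, 0], 0, 0.0],
  [[-0.059, 0, 0], 0, 0.0],
  [[-0.059, 0, 0.03], 0, 0.0],
  [[-0.059, 0, 0.055], 0, 0.0],
  [[-0.059, 0, 0.06], 0, 0.0],
  [[-0.059, 0, 0.06], 0, 0.0],
])

```text
time_s: 10.55
position: [0.4962, -0.1138, 0.1468]
tool_rot: [[0.988, -0.156, -0.001], [-0.156, -0.988, 0.001], [-0.001, -0.0, -1.0]]
ft_force: [-0.2, 0.5, 0.7]
grip_width: -0.0001
gripper_force: 0.0
```

Request:
drive_tool([
  [[-0.001, 0, 0.006], 0, 0.0],
  [[-0.001, 0, 0.012], 0, 0.0],
  [[-0.001, 0, 0.015], 0, 0.0],
  [[-0.001, 0, 0.018], 0, 0.0],
  [[-0.001, 0, 0.021], 0, 0.0],
  [[-0.001, 0, 0.024], 0, 0.0],
  [[-0.001, 0, 0.027], 0, 0.0],
  [[-0.001, 0, 0.03], 0, 0.0],
  [[-0.001, 0, 0.033], 0, 0.0],
  [[-0.001, 0, 0.036], 0, 0.0],
  [[-0.001, 0, 0.039], 0, 0.0],
  [[-0.001, 0, 0.042], 0, 0.0],
  [[-0.001, 0, 0.042], 0, 0.0],
])

```text
time_s: 11.85
position: [0.4946, -0.1134, 0.1048]
tool_rot: [[0.988, -0.156, -0.001], [-0.156, -0.988, 0.0], [-0.001, -0.0, -1.0]]
ft_force: [1.4, -0.4, 1.9]
grip_width: -0.0002
gripper_force: 0.8
```

Pushing with about 3 N; I'll go further until it snaps.

Request:
drive_tool([
  [[0, 0, 0.002], 0, 0.0],
  [[0, 0, 0.004], 0, 0.0],
  [[0, 0, 0.006], 0, 0.0],
  [[0, 0, 0.008], 0, 0.0],
  [[0, 0, 0.009], 0, 0.0],
  [[0, 0, 0.009], 0, 0.0],
])

```text
time_s: 12.45
position: [0.4946, -0.1134, 0.096]
tool_rot: [[0.988, -0.156, -0.001], [-0.156, -0.988, 0.0], [-0.001, -0.0, -1.0]]
ft_force: [0.3, -0.2, -0.0]
grip_width: -0.0
gripper_force: 0.0
```

```bash
python3 - <<'E'
from h import *
b=shot('scene');o=env.observe();print(o['position'],o['ft_force'])
save(b,'s6.png',(190,110,320,210),6)
E
```

```text
[ 0.49474715 -0.11348049  0.09610934] [0.52816215 0.09875066 0.15623135]
```

View pics/s6.png

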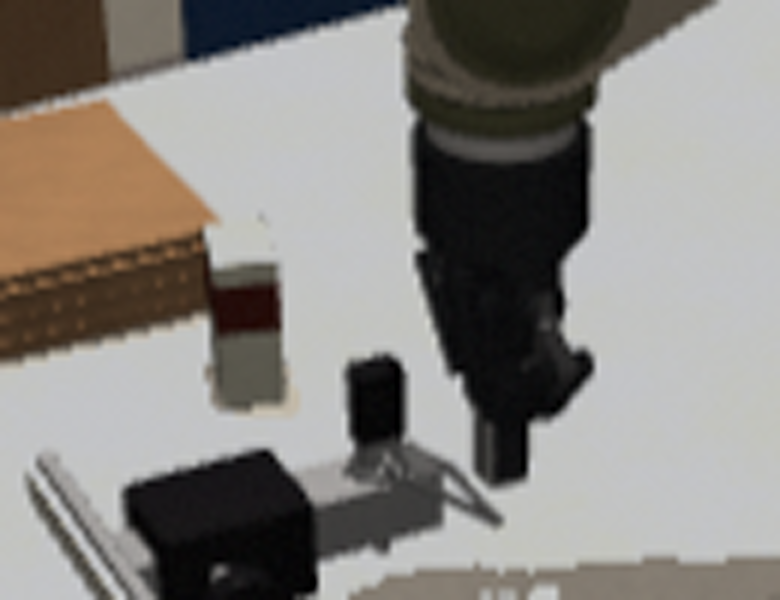

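Ring is part way down (outer bar near (490,510)) and no longer touching the fingers. I'll retreat upward and check again.

Request:
drive_tool([
  [[0, 0, 0], 0, 0.0],
  [[0, 0, 0], 0, 0.0],
  [[0, 0, 0], 0, 0.0],
  [[0, 0, 0], 0, 0.0],
  [[0, 0, -0.02], 0, 0.0],
  [[0, 0, -0.06], 0, 0.0],
  [[-0.03, 0, -0.1], 0, 0.0],
  [[-0.06, 0, -0.12], 0, 0.0],
  [[-0.06, 0, -0.12], 0, 0.0],
  [[-0.06, 0, -0.12], 0, 0.0],
])

```text
time_s: 13.5
position: [0.4357, -0.1042, 0.2166]
tool_rot: [[0.988, -0.157, 0.001], [-0.157, -0.988, -0.001], [0.001, 0.0, -1.0]]
ft_force: [-0.5, -0.5, 0.2]
grip_width: -0.0002
gripper_force: 0.0
```

```bash
python3 - <<'E'
from h import *
b=shot('scene');o=env.observe();print(o['time_s'],o['position'],o['ft_force'])
save(b,'s7.png',(190,110,320,210),6)
E
```

```text
13.55 [ 0.43589832 -0.10426337  0.21595195] [-0.59203574 -0.44476115 -0.0140463 ]
```

View pics/s7.png

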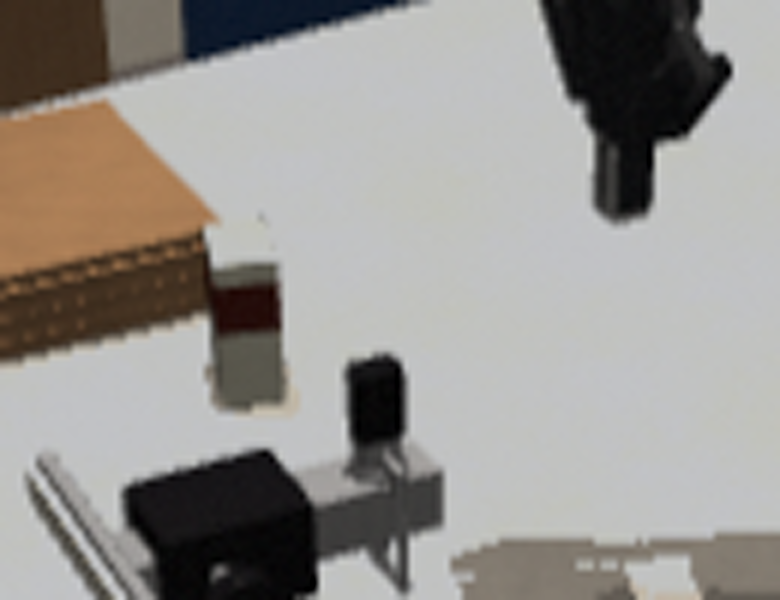

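The ring now hangs vertically around the bar, its near arm running from (400,460) to (405,590), and the pin is upright and home. I'll hand it in.

```bash
python3 -c "
from rig import env
print(env.close_job())"
```

```text
the job is handed in; nothing more can be done
None
```

The job is handed in (verdict not shown): the last picture shows the linchpin fully home in the bar with its ring snapped shut around it, and the gripper is clear.

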